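# Catch a glass-cane rest in the slotted strut

### The arm

A 6-joint arm with a two-finger parallel gripper is mounted at the origin on the work surface. World frame = base frame: x ahead of the robot, y to its left, z up, the work surface at z = 0. Lengths are in mm, angles in rad, forces in N, time in s.
With the tool pointing down it reaches from about 375 to 825 mm from the base axis. Payload 5.5 kg.
Tool frame: the origin (TCP) lies at the very end of the fingers, on their centre line; the grasp point (between the pads) lies 19 mm behind it; y points along the fingers, z is the direction in which the jaws open and shut, and the axes are right-handed (so a half turn about y gives the same grasp; the last joint's range is limited). The gripper opens to 85 mm and grips with 20 to 120 N. Pads are 22 mm wide; open, the fingers measure 114 mm over their backs; the gripper's body (76 mm by 85 mm) begins 54 mm behind the grasp point. The pads swing forward as they close: fully open they stand 13 mm farther back than shut.
Start: joints at [-1.21, 0.314, -0.047, 1.21, 0, 1.571], TCP at [211.81, -561.366, 231.299] pointing down, gripper open.
Joint ranges: [-2.67, 2.67], [-0.69, 1.73], [-1.03, 1.25], [-2.08, 2.16], [-1.42, 1.45], [-3.14, 3.14]. Speed limits (rad/s): [2.39, 2.39, 3.01, 3.14, 3.14, 3.14].

### API

Orientations are given as a 3x3 rotation matrix whose columns are the frame's x, y, z axes.
In Python, from workcell import env gives the robot as it stands. Calls block until the motion is done:
- env.move_to(position, orientation): joint-space move of the TCP to a pose.
- env.servo_line(position, rotation=None, vel=150, until_force=None): straight line of the TCP; rotation=None keeps the orientation; vel is the mean speed in mm/s. With until_force (N) it stops when the force on the tool has changed by that much, and returns True; else False.
- env.goto_joints(angles): joint-space move.
- env.command_gripper(opening): finger opening in mm; the grip force is fixed at half the most; returns when the fingers have stopped.
- env.hold(seconds).
- env.inverse_kinematics(position, orientation): joint angles nearest the present ones, or None.
- env.sense(): the state.
- env.read_camera(name): name is "scene" or "top" or "wrist"; returns a dict with "frame" (480x640x3 uint8, red, green, blue), "camera_matrix" (3x3 intrinsics, pixels), "extrinsics" (4x4, takes a point from world to camera coordinates). Camera axes: x right, y up, looking along -z (the intrinsics and any distortion apply to the point x, -y, -z); pixel columns grow to the right and rows downward; lengths in mm; the calibration is good to about 2 mm. A picture is of the moment at which its call begins. There is no depth.
A pose or a line that the arm cannot do raises env.MotionError and nothing moves.
- env.job_done(): hands the job in, once; it reports no verdict.
The state is a dict: "time": time; "qpos": joint angles; "dq": joint speeds; "joint_efforts": joint torques, N m; "position": TCP position; "orientation": TCP orientation; "force": force on the tool from outside, world axes, zero at the start; "ft_torque": the same for the moment, N m; "width": finger opening in mm.
Only numpy, scipy, OpenCV 4.12 (cv2) and the standard library are available. Lean on these libraries where they do the work, as an engineer would, in place of code of your own. Each camera call takes 0.05 s, during which the arm holds its last target.

### The job

At the glass-grinding bench, take the loose cane rest out of its wooden block and fit it into the empty half of the slotted strut: feel for the slot and put its hammer head down through it lengthwise, press it down against the spring strip inside and give it a quarter turn clockwise (seen from above) so that the head catches under both lips, then let go so that it stands upright, held up against the lips by the spring, its fork in line with the strut. Do it gently, the rest never bearing on the strut with more than 30 N, and leave the tumbler, jar, wrench and hand pad where they are.

Things in the scene. Friction and masses are not known exactly. Their poses are not given: they have to be found in the camera images.
- strut_base: Dark steel base plate, fixed, 300 x 120 x 8 mm, origin centred under it; x along plate and strut, y across, z up. On packing it carries an open-top steel strut, 270 mm long, 42.6 wide, ends capped. It is held fast, but NOT centred and of unreported height: slot centre line, parallel to x, anywhere from y -10 to +10 mm; top face 49 to 57 mm above the origin: feel or look. A like rest is fitted at x = +85 mm.
- spot (a point): Point on the plate's centre line at x = -50 mm, 53 mm above its underside, axes as the plate's: best place along x (-100 to +15 mm is the empty half). The slot's middle is up to 10 mm aside in y, the strut's top face up to 4 mm above or below. The slot is 20 mm wide, its lips 4 mm thick, the channel below 36.6 mm wide inside.
- strip_spot (a point): Point 9 mm below spot. A sprung steel strip lies along the whole channel, its top 9 mm below the strut's top face wherever that is (so up to 4 mm above or below this point). It sinks up to 9 mm, at about 5 N to start, 8.5 N after 4 mm, 13 N at 9 mm, where it stops hard. The rest must never bear on strut, strip or plate with more than 30 N (all its contacts added up).
- rest_grip (a point): Grip centre of the loose cane rest (80 mm tall, about 0.22 kg), 50 mm above its head's underside; z up. A 24 x 24 mm aluminium body (sides square to x and y, 30 to 68 mm above the underside), grasped on either pair of sides; below it a 30 mm collar (26 to 30 mm up) and 14 mm round stem; on top a V fork up to 28 mm wide in x, groove along y. Caught in the strut, it is 37 mm above the strut's top face.
- rest_foot (a point): Centre of the underside of the rest's hammer head: steel, 35 mm along x, 17 along y, 9 thick. Enters the slot only with x along it, either way round, 1.5 mm play each side. Turns once wholly under the lips (strip down 4 to 9 mm), only clockwise from above: two corners are cut, the others stop it on the channel sides 0 to 10 degrees past a quarter turn. Let go unturned, it stands 4 mm higher than caught.
- block: Wooden parking block, fixed, 62 x 46 x 17 mm, origin at the centre of its underside; x along its long side. The loose rest stands upright in its 42 x 24 mm recess (floor 5 mm above the bench, 12 mm deep), its head's x nearly along the block's x.
- tumbler: Bystander: glass tumbler, 72 mm across, 100 mm tall, loose; origin at the centre of its underside.
- jar: Bystander: amber glass jar, 64 mm across, 75 mm tall, loose; origin at the centre of its underside.
- wrench: Bystander: steel wrench, 160 mm long along its x, lying on the bench, loose.
- pad: Bystander: grey hand polishing pad, 55 x 90 x 28 mm, loose; origin at the centre of its underside.
Mind the look-alikes: they are no part of the job. Of the things like the part that bears rest_grip, leave any that is red; of the rest the smaller one is meant.

How it is judged (in metres and radians):
On the way, in this order (a step that is already met when the one before it is completed fails the run):
1. the head has gone down through the slot lengthwise, in the empty half (z of rest_grip in the frame of strut_base below 0.0965 m and angle between the x axis of rest_grip and the x axis of strut_base, either way round below 0.25 rad and x of rest_grip in the frame of strut_base between -0.105 and 0.02 m and y of rest_grip in the frame of strut_base between -0.016 and 0.016 m), for 0.1 s.
2. under the lips, the rest has been turned to lie across the slot (z of rest_grip in the frame of strut_base below 0.0958 m and angle between the y axis of rest_grip and the x axis of strut_base, either way round below 0.21 rad and x of rest_grip in the frame of strut_base between -0.105 and 0.02 m and y of rest_grip in the frame of strut_base between -0.016 and 0.016 m), for 0.1 s.
At the end, for the whole second after the job is handed in: Rest in the empty half (grip centre x -105 to 20 mm, within 16 mm of the plate's centre line), head caught under the lips (grip centre 84 to 95.8 mm up, bearing over 1 N on strut and strip), fork in line with the strut within 12 degrees, upright within 4 degrees, still, released (all of step 2 and z of rest_grip in the frame of strut_base above 0.084 m and angle between rest_grip's own z axis and vertical below 0.07 rad and linear speed of rest below 0.01 m/s and contact force between rest and strut_base above 1 N); the robot touches nothing.
It fails at once if the rest bore on the strut, strip or plate with more than 30 N (contact force between rest and strut_base above 30 N).
It fails at once if the tumbler was moved by more than 30 mm (distance of tumbler from where it was at the start of the episode above 0.03 m).
It fails at once if the jar was moved by more than 30 mm (distance of jar from where it was at the start of the episode above 0.03 m).
It fails at once if the wrench was moved by more than 30 mm (distance of wrench from where it was at the start of the episode above 0.03 m).
It fails at once if the pad was moved by more than 30 mm (distance of pad from where it was at the start of the episode above 0.03 m).
It also fails if it takes over 61 s, if anything falls off the work surface, if the arm or the gripper's body presses on something with over 40 N, if the wrist force passes 120 N, or if a joint passes its speed limit or range.

## Working session

There is one attempt and no reset: what is moved stays moved. The work goes in short steps, each a Python script; the robot and the scene stay as the last script left them, time stands still between calls to the robot, and variables do not carry over. Pictures are saved under pics/ and viewed, and the job is handed in when it is done.

```bash
ls; mkdir -p pics
python3 - <<'E'
from workcell import env
import cv2,numpy as np
for n in ["scene","top","wrist"]:
    r=env.read_camera(n); cv2.imwrite(f"pics/{n}0.png",r["frame"][:,:,::-1]); print(n,r["camera_matrix"].tolist(),np.round(r["extrinsics"],3).tolist(),[k for k in r])
s=env.sense();print(s)
E
```

```text
pics
scene [[615.4274804954504, 0.0, 316.82436773785514], [0.0, 615.4274804954504, 234.33858270950557], [0.0, 0.0, 1.0]] [[0.74, 0.672, -0.02, -438.856], [-0.473, 0.542, 0.694, 220.104], [0.478, -0.504, 0.719, -1621.851], [0.0, 0.0, 0.0, 1.0]] ['frame', 'camera_matrix', 'extrinsics']
top [[533.8971388491735, 0.0, 316.6187668059496], [0.0, 533.8971388491735, 240.3127031129582], [0.0, 0.0, 1.0]] [[-0.023, -1.0, 0.016, 10.092], [0.986, -0.02, 0.163, -611.762], [-0.163, 0.019, 0.986, -1044.924], [0.0, 0.0, 0.0, 1.0]] ['frame', 'camera_matrix', 'extrinsics']
wrist [[403.7845803341284, 0.0, 316.9017800540331], [0.0, 403.7845803341284, 245.93123985639798], [0.0, 0.0, 1.0]] [[0.353, -0.936, -0.002, -598.358], [0.899, 0.34, -0.277, 35.129], [0.26, 0.096, 0.961, -378.559], [0.0, 0.0, 0.0, 1.0]] ['frame', 'camera_matrix', 'extrinsics']
{'time': 0.15, 'qpos': array([-1.20998694e+00,  3.14062533e-01, -4.78614481e-02,  1.21021238e+00,
       -6.97326365e-06,  1.57079443e+00]), 'dq': array([-0.00133941, -0.00276901,  0.00193492, -0.00051185, -0.00051623,
       -0.00058382]), 'joint_efforts': array([ 2.97292381e-04, -5.40045190e+01,  3.40058827e+01,  1.32745842e-02,
       -1.82348003e-05, -2.74398019e-05]), 'position': array([ 211.65540366, -560.93988027,  230.62798002]), 'orientation': array([[-9.35610720e-01, -4.79599452e-04,  3.53033074e-01],
       [-3.53033400e-01,  1.25129145e-03, -9.35609883e-01],
       [ 6.97071974e-06, -9.99999102e-01, -1.34003632e-03]]), 'force': array([-0.56199894, -0.40956195,  0.82137319]), 'ft_torque': array([-0.02592999,  0.0292417 ,  0.02082299]), 'width': 85.60747810770299}
```

View pics/scene0.png

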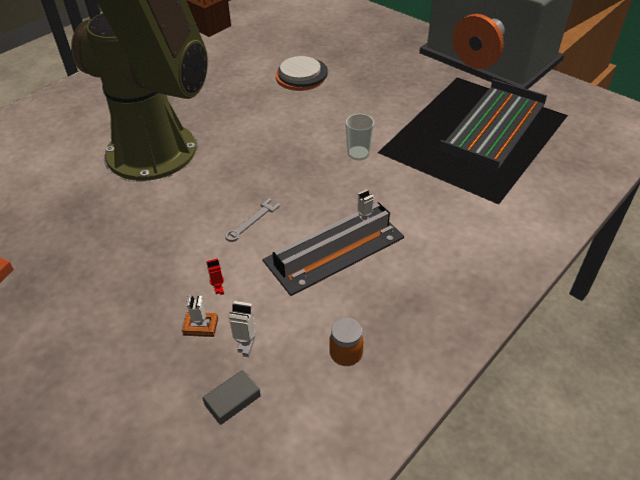

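View pics/top0.png

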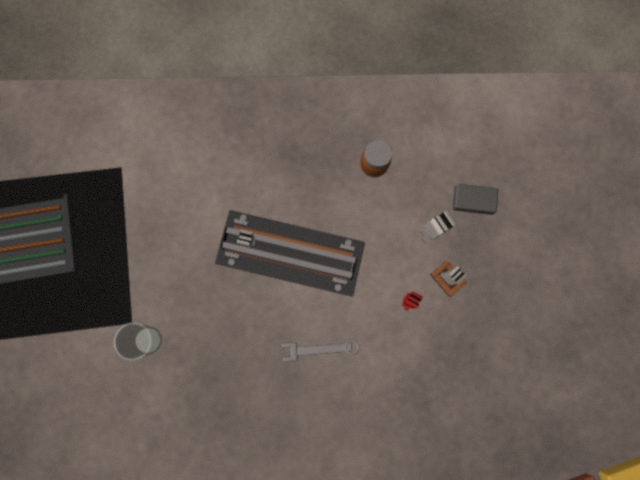

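View pics/wrist0.png

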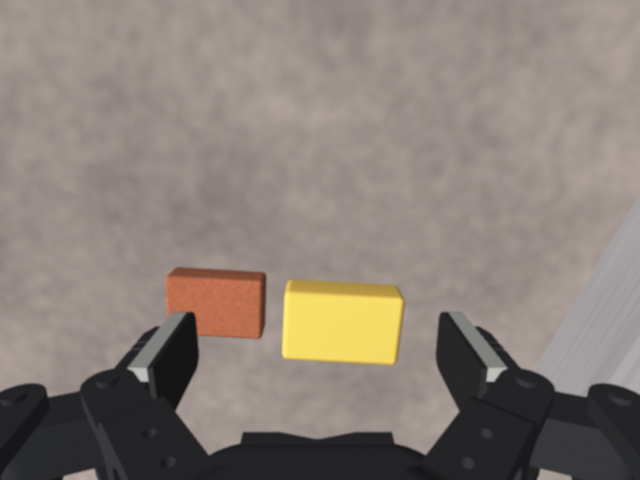

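The three views show: rest in its block at top(450,278), a larger rest at top(440,225), red one at (412,300), strut at (290,253) with its fitted rest at (245,237). The empty half is the right-hand end in the top view.

```bash
cat > h.py <<'E'
import numpy as np,cv2
def ray(cam,px):
    K=cam["camera_matrix"];E=cam["extrinsics"]
    d=np.array([(px[0]-K[0,2])/K[0,0],-(px[1]-K[1,2])/K[1,1],-1.])
    R=E[:3,:3];c=-R.T@E[:3,3];return c,R.T@d
def onz(cam,px,z):
    c,d=ray(cam,px);return c+d*(z-c[2])/d[2]
def proj(cam,p):
    E=cam["extrinsics"];K=cam["camera_matrix"];q=E[:3,:3]@np.asarray(p,float)+E[:3,3]
    return np.array([K[0,2]+K[0,0]*q[0]/-q[2],K[1,2]+K[1,1]*q[1]/q[2]])
def down(th): # jaw direction z at angle th; y=-Z ; x=y×z
    z=np.array([np.cos(th),np.sin(th),0]);y=np.array([0,0,-1.]);return np.column_stack([np.cross(y,z),y,z])
E
python3 - <<'E'
from workcell import env
from h import *
t=env.read_camera("top")
f=t["frame"][:,:,::-1]
a=cv2.resize(f[195:305,205:375],None,fx=4,fy=4,interpolation=cv2.INTER_CUBIC);cv2.imwrite("pics/t1.png",a)
a=cv2.resize(f[200:320,390:500],None,fx=5,fy=5,interpolation=cv2.INTER_CUBIC);cv2.imwrite("pics/t2.png",a)
for n,p,z in [("block",(449,279),17),("strutc",(290,253),53),("jar",(375,160),40),("pad",(476,198),28),("big",(440,225),40),("red",(412,300),20),("wr",(320,350),5),("tumb",(137,341),50)]: print(n,onz(t,p,z).round())
hsv=cv2.cvtColor(f,cv2.COLOR_BGR2HSV)
m=((f.max(2)<62)).astype(np.uint8);m[:200]=0;m[310:]=0;m[:,:205]=0;m[:,380:]=0
m=cv2.morphologyEx(m,cv2.MORPH_CLOSE,np.ones((9,9)));cs,_=cv2.findContours(m,0,2);c=max(cs,key=cv2.contourArea)
b=cv2.boxPoints(cv2.minAreaRect(c));print(b,[onz(t,p,8).round(1).tolist() for p in b])
q=[onz(t,p,8)[:2] for p in b];print([np.linalg.norm(q[i]-q[i-1]) for i in range(4)],np.mean(q,0))
E
```

```text
block [ 529. -280.   17.]
strutc [586.  52.  53.]
jar [ 784. -132.   40.]
pad [ 700. -346.   28.]
big [ 641. -262.   40.]
red [ 487. -199.   20.]
wr [389.  -6.   5.]
tumb [417. 357.  50.]
[[215.78514 262.76257]
 [228.25072 210.229  ]
 [363.96515 242.43243]
 [351.49957 294.966  ]] [[575.2, 209.8, 8.0], [688.1, 184.0, 8.0], [612.2, -105.0, 8.0], [501.1, -74.6, 8.0]]
[np.float64(293.8604561878229), np.float64(115.85797488373777), np.float64(298.78414735262567), np.float64(115.12779003002657)] [594.14511158  53.5222783 ]
```

View pics/t1.png

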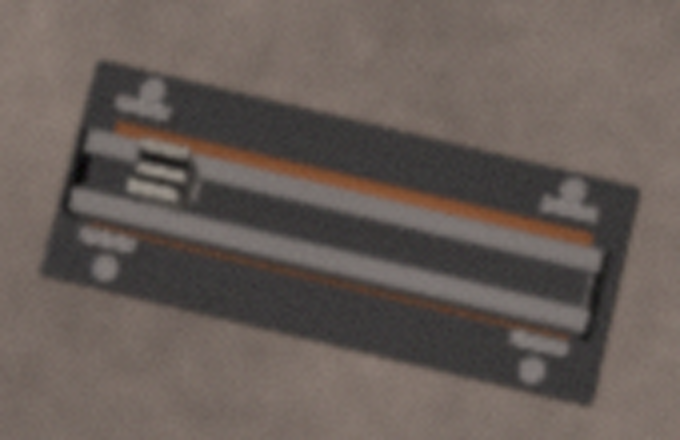

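View pics/t2.png

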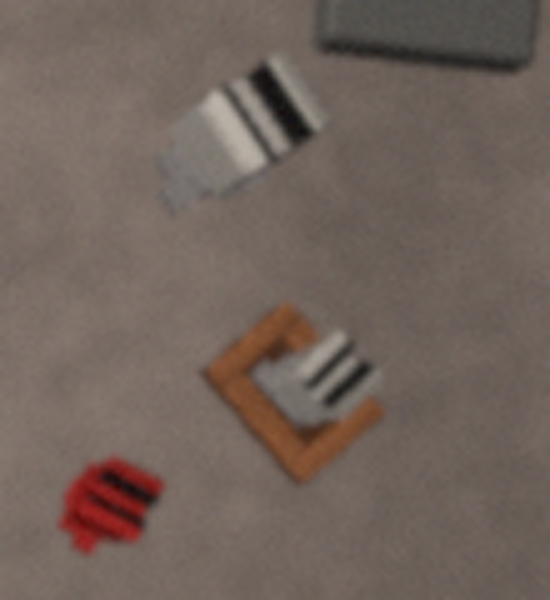

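Run:
```python
from workcell import env
from h import *
w=env.read_camera("wrist");c,d=ray(w,(316.9,245.9))
s=env.sense();R=s["orientation"]
print("cam in tool",R.T@(c-s["position"]),"axis in tool",R.T@d)
# block yaw: corners in top crop
t=env.read_camera("top")
P=[onz(t,(390+x/5,200+y/5),17)[:2] for x,y in [(205,375),(290,303),(385,408),(300,482)]]
print(np.round(P,1)); 
for i in range(4):
    v=P[(i+1)%4]-P[i];print(np.linalg.norm(v),np.degrees(np.arctan2(v[1],v[0])))
print(np.mean(P,0))
import math
pb=[528,-279,36];ps=[581.5,5,80]
for th in range(-180,181,15):
    o=[]
    for p in (pb,ps):
        q=env.inverse_kinematics(p,down(math.radians(th)));o.append(None if q is None else np.round(q[[0,5]],2))
    print(th,o)
```

```text
cam in tool [ -70.95954399 -141.82125494   -0.73398512] axis in tool [ 2.76677147e-01  9.60962842e-01 -4.23174830e-04]
[[ 538.6 -242.3]
 [ 568.3 -280.1]
 [ 523.1 -317.2]
 [ 493.  -279.5]]
48.00599391197791 -51.85401068623519
58.48877912282371 -140.53526019017932
48.287100883193055 128.5412001205761
58.81601945082857 39.18462157747547
[ 530.74741789 -279.76657985]
-180 [array([-0.49, -2.06]), array([ 0.01, -1.56])]
-165 [array([-0.49, -2.32]), array([ 0.01, -1.82])]
-150 [array([-0.49, -2.58]), array([ 0.01, -2.09])]
-135 [array([-0.49, -2.84]), array([ 0.01, -2.35])]
-120 [array([-0.49, -3.1 ]), array([ 0.01, -2.61])]
-105 [array([-0.49,  2.92]), array([ 0.01, -2.87])]
-90 [array([-0.49,  2.66]), array([ 0.01, -3.13])]
-75 [array([-0.49,  2.39]), array([0.01, 2.89])]
-60 [array([-0.49,  2.13]), array([0.01, 2.63])]
-45 [array([-0.49,  1.87]), array([0.01, 2.36])]
-30 [array([-0.49,  1.61]), array([0.01, 2.1 ])]
-15 [array([-0.49,  1.35]), array([0.01, 1.84])]
0 [array([-0.49,  1.08]), array([0.01, 1.58])]
15 [array([-0.49,  0.82]), array([0.01, 1.32])]
30 [array([-0.49,  0.56]), array([0.01, 1.06])]
45 [array([-0.49,  0.3 ]), array([0.01, 0.79])]
60 [array([-0.49,  0.04]), array([0.01, 0.53])]
75 [array([-0.49, -0.22]), array([0.01, 0.27])]
90 [array([-0.49, -0.49]), array([0.01, 0.01])]
105 [array([-0.49, -0.75]), array([ 0.01, -0.25])]
120 [array([-0.49, -1.01]), array([ 0.01, -0.52])]
135 [array([-0.49, -1.27]), array([ 0.01, -0.78])]
150 [array([-0.49, -1.53]), array([ 0.01, -1.04])]
165 [array([-0.49, -1.8 ]), array([ 0.01, -1.3 ])]
180 [array([-0.49, -2.06]), array([ 0.01, -1.56])]
```

Run:
```python
from workcell import env
from h import *
env.move_to([529,-279,190],down(np.radians(39)))
w=env.read_camera("wrist");cv2.imwrite("pics/w1.png",w["frame"][:,:,::-1]);np.save("pics/w1.npy",w,allow_pickle=True)
for p in [(529,-279,17),(529,-279,55),(529,-279,85)]:print(proj(w,p))
env.move_to([581,5,190],down(np.radians(75.3)))
w=env.read_camera("wrist");cv2.imwrite("pics/w2.png",w["frame"][:,:,::-1]);np.save("pics/w2.npy",w,allow_pickle=True)
print(proj(w,(581,5,53)),env.sense()["time"])
```

```text
[316.72182608 221.2734433 ]
[316.7015821  233.01047253]
[316.68153536 244.63314895]
[317.12410566 231.56180471] 3.0833
```

View pics/w1.png

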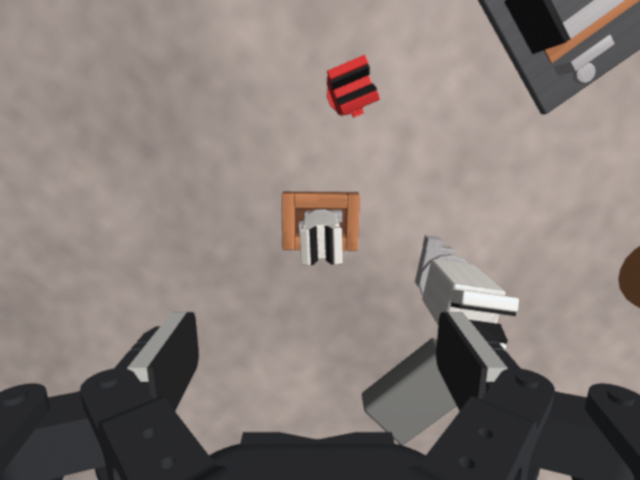

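View pics/w2.png

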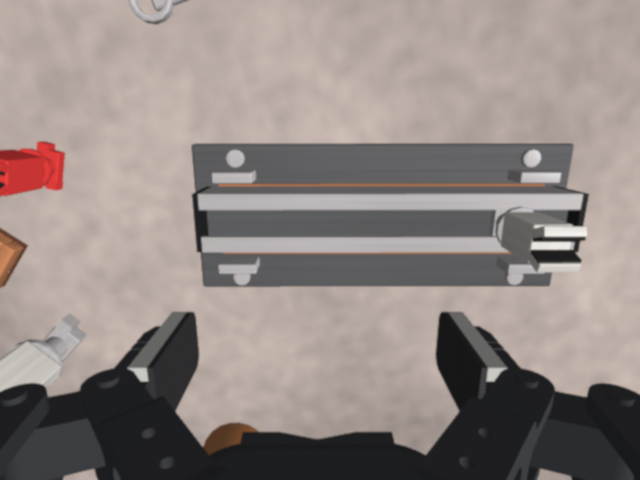

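Run:
```python
from h import *
w=np.load("pics/w2.npy",allow_pickle=True).item();g=cv2.cvtColor(w["frame"],cv2.COLOR_RGB2GRAY).astype(float)
g=cv2.GaussianBlur(g,(0,0),0.8)
def edges(col,lo,hi):
    p=g[lo:hi,col-8:col+9].mean(1);d=np.diff(p);o=[]
    for i in range(1,len(d)-1):
        if abs(d[i])>12 and abs(d[i])>=abs(d[i-1]) and abs(d[i])>abs(d[i+1]):
            a,b,c=abs(d[i-1]),abs(d[i]),abs(d[i+1]);o.append((round(lo+i+.5+.5*(a-c)/(a-2*b+c),2),round(d[i])))
    return o
for c in (250,300,317,350,400,450):print(c,edges(c,130,300))
def cedges(row,lo,hi):
    p=g[row-2:row+3,lo:hi].mean(0);d=np.diff(p)
    return [(lo+i+.5,round(d[i])) for i in range(1,len(d)-1) if abs(d[i])>12 and abs(d[i])>=abs(d[i-1]) and abs(d[i])>abs(d[i+1])]
for r in (150,165,270,282):print(r,cedges(r,150,620))
```

```text
250 [(np.float64(143.15), -30), (np.float64(172.05), 19), (np.float64(181.88), -14), (np.float64(186.37), -12), (np.float64(193.5), 28), (np.float64(209.79), -26), (np.float64(236.68), 29), (np.float64(252.66), -26), (np.float64(264.03), 21), (np.float64(286.5), 26)]
300 [(np.float64(143.14), -29), (np.float64(193.52), 29), (np.float64(209.55), -28), (np.float64(236.68), 29), (np.float64(252.66), -26), (np.float64(285.73), 26)]
317 [(np.float64(143.14), -29), (np.float64(193.53), 29), (np.float64(209.57), -28), (np.float64(236.68), 29), (np.float64(252.65), -26), (np.float64(285.74), 25)]
350 [(np.float64(143.13), -31), (np.float64(193.53), 28), (np.float64(209.6), -28), (np.float64(236.69), 29), (np.float64(252.65), -26), (np.float64(285.75), 27)]
400 [(np.float64(142.98), -27), (np.float64(193.52), 28), (np.float64(209.6), -27), (np.float64(236.64), 28), (np.float64(252.54), -24), (np.float64(285.73), 30)]
450 [(np.float64(142.91), -25), (np.float64(193.29), 28), (np.float64(209.61), -28), (np.float64(236.54), 28), (np.float64(252.46), -24), (np.float64(285.75), 27)]
150 [(191.5, -29), (228.5, 12), (527.5, 15), (538.5, -16), (572.5, 21)]
165 [(192.5, -30), (228.5, 15), (241.5, -14), (525.5, 19), (536.5, -15), (569.5, 19)]
270 [(201.5, -30), (218.5, 28), (256.5, -27), (507.5, 31), (534.5, -16), (537.5, 21)]
282 [(202.5, -28), (234.5, 17), (248.5, -18), (507.5, 19), (520.5, -17), (549.5, 27)]
```

Run:
```python
from h import *
w=np.load("pics/w2.npy",allow_pickle=True).item()
u=lambda a:np.array([np.cos(a),np.sin(a)])
# plate
A=[onz(w,p,8)[:2] for p in [(250,143.15),(450,142.91)]]
B=[onz(w,p,8)[:2] for p in [(250,286.2),(450,285.75)]]
C=[onz(w,p,8)[:2] for p in [(191.5,150),(202.5,282)]];D=[onz(w,p,8)[:2] for p in [(572.5,150),(549.5,282)]]
for n,L in zip("ABCD",(A,B,C,D)):
    v=L[1]-L[0];print(n,np.degrees(np.arctan2(v[1],v[0])))
a=np.radians(75.3)
x=u(a);y=np.array([-x[1],x[0]])
c_y=(np.mean([p@y for p in A])+np.mean([p@y for p in B]))/2;print("width",np.mean([p@y for p in A])-np.mean([p@y for p in B]))
c_x=(np.mean(C,0)@x+np.mean(D,0)@x)/2;print("len",(np.mean(D,0)-np.mean(C,0))@x)
cen=c_x*x+c_y*y;print("centre",cen)
for z in (49,53,57):
    for cs in [(193.53,252.65),(209.57,236.68)]:
        P=[[onz(w,(cc,r),z)[:2] for cc in (250,317,450)] for r in cs]
        P=np.array(P);v=P[0,2]-P[0,0];
        print(z,"width",((P[0]-P[1])@y).mean().round(2),"y off",((P@y).mean()-c_y).round(2))
```

```text
A 75.25996843758749
B 75.3373256816075
C -14.840192624121055
D -14.99812380293062
width 119.14114994643376
len 297.5622559424908
centre [593.77864895  53.93015358]
49 width 43.47 y off 4.73
49 width 19.93 y off 5.06
53 width 42.86 y off 5.65
53 width 19.65 y off 5.97
57 width 42.24 y off 6.57
57 width 19.36 y off 6.89
```

Run:
```python
from workcell import env
from h import *
env.move_to([581,5,190],down(np.radians(-104.7)))
w=env.read_camera("wrist");cv2.imwrite("pics/w3.png",w["frame"][:,:,::-1]);np.save("pics/w3.npy",w,allow_pickle=True)
g=cv2.GaussianBlur(cv2.cvtColor(w["frame"],cv2.COLOR_RGB2GRAY).astype(float),(0,0),.8)
for c in (300,350,400):
    p=g[120:310,c-8:c+9].mean(1);d=np.diff(p);o=[]
    for i in range(1,len(d)-1):
        a,b,cc=abs(d[i-1]),abs(d[i]),abs(d[i+1])
        if b>12 and b>=a and b>cc:o.append((round(120+i+.5+.5*(a-cc)/(a-2*b+cc),2),round(d[i])))
    print(c,[(float(x),y) for x,y in o])
print(env.sense()["time"],env.sense()["position"])
```

```text
300 [(142.26, -28), (182.9, 15), (200.21, -15), (209.49, 32), (225.37, -28), (251.72, 31), (266.88, -25), (285.5, 30)]
350 [(142.28, -29), (182.85, 16), (200.2, -15), (209.51, 32), (225.54, -27), (252.08, 28), (266.88, -24), (285.64, 27)]
400 [(142.61, -31), (149.53, 21), (165.72, -20), (171.91, 31), (181.6, -24), (200.38, -17), (209.53, 31), (225.55, -26), (252.12, 28), (285.91, 21)]
5.7833 [581.00125266   4.93153864 190.00998439]
```

View pics/w3.png

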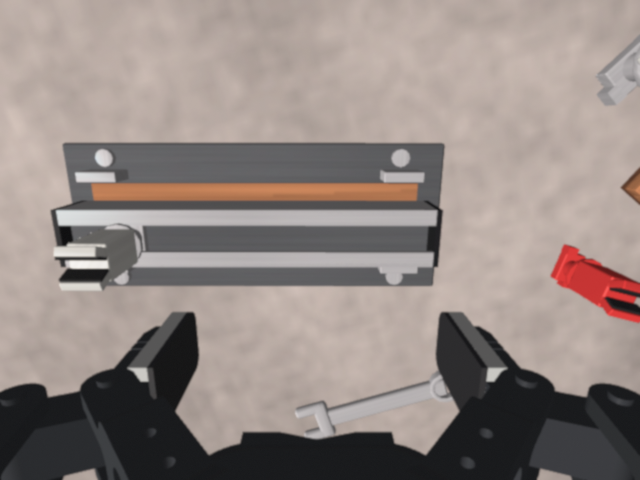

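Run:
```python
from h import *
a=np.radians(75.3);x=np.array([np.cos(a),np.sin(a)]);y=np.array([-x[1],x[0]])
o=np.array([593.78,53.93])
def Y(w,rows,z,c):return float(np.mean([(onz(w,(c,r),z)[:2]-o)@y for r in rows]))
w2=np.load("pics/w2.npy",allow_pickle=True).item();w3=np.load("pics/w3.npy",allow_pickle=True).item()
print("plate",Y(w2,(143.14,285.74),8,317),Y(w3,(142.27,285.57),8,325))
for z in (49,51,53,55,57):print(z,"slot",Y(w2,(209.57,236.68),z,317),Y(w3,(225.45,251.9),z,325),"strut",Y(w2,(193.53,252.65),z,317),Y(w3,(209.5,266.88),z,325))
```

```text
plate 0.1169417520127034 -1.3692752542927948
49 slot 5.086506406168361 5.64104642683839 strut 4.755313543841334 5.622268987838257
51 slot 5.544083084554927 5.1027826271438546 strut 5.215231143575226 5.084137920295188
53 slot 6.00165976294155 4.564518827449264 strut 5.675148743309065 4.546006852752122
55 slot 6.459236441328172 4.026255027754671 strut 6.135066343042957 4.007875785209054
57 slot 6.916813119714739 3.4879912280600784 strut 6.594983942776908 3.4697447176659875
```

Run:
```python
from workcell import env
from h import *
env.move_to([529,-279,190],down(np.radians(129)))
w=env.read_camera("wrist");np.save("pics/w4.npy",w,allow_pickle=True)
f=w["frame"][:,:,::-1]
cv2.imwrite("pics/w4.png",f);x,y=proj(w,(529,-279,60)).astype(int);print(x,y)
cv2.imwrite("pics/w4c.png",cv2.resize(f[y-60:y+60,x-60:x+60],None,fx=5,fy=5,interpolation=cv2.INTER_CUBIC))
```

```text
315 232
```

View pics/w4c.png

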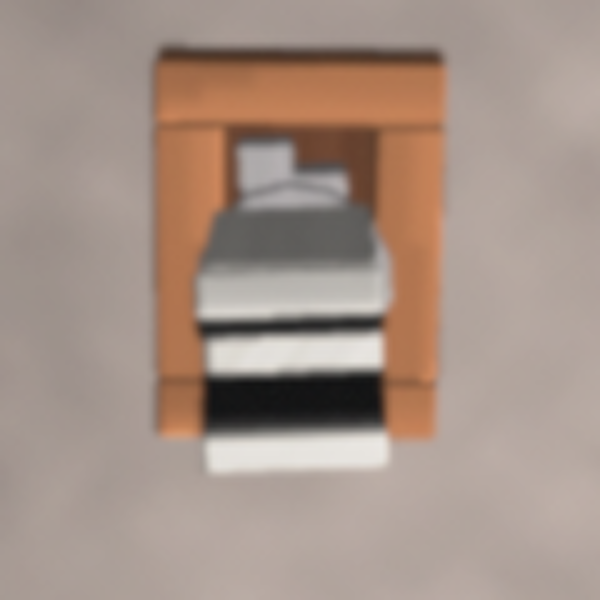

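View pics/w4.png

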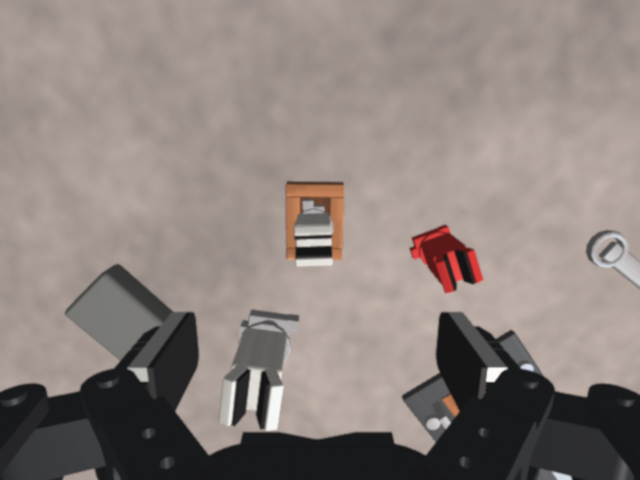

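Run:
```python
from h import *
w=np.load("pics/w4.npy",allow_pickle=True).item()
R=down(np.radians(129));x0,y0=255,172
for n,c,r,z in [("bot",295,207,35),("top",293,267,73),("collar",290,186,35),("bl",158,60,17),("br",443,60,17),("bbl",158,435,17),("bbr",435,435,17)]:
    p=onz(w,(x0+c/5-.4,y0+r/5-.4),z);print(n,p.round(1),(R.T@(p-[529,-279,0]))[[0,2]].round(2))
```

```text
bot [ 523.1 -286.    35. ] [-8.98 -1.76]
top [ 523.4 -285.8   73. ] [-8.65 -1.74]
collar [ 521.1 -288.6   35. ] [-12.16  -2.5 ]
bl [ 521.4 -315.    17. ] [-28.54 -23.17]
br [ 493.5 -280.6   17. ] [-28.59  21.13]
bbl [ 569.7 -277.4   17. ] [ 32.68 -24.39]
bbr [ 541.1 -242.1   17. ] [32.63 20.99]
```

Run:
```python
from workcell import env
from h import *
R=down(np.radians(129));p=np.array([529,-279,0])+R@np.array([3.85,0,-1.75]);p[2]=110
env.command_gripper(50)
env.servo_line(p,R,vel=150)
print(env.sense()["force"])
p[2]=36.5
print(env.servo_line(p,vel=80,until_force=6))
env.command_gripper(15);s=env.sense();print(s["width"],s["force"],s["position"],s["time"])
p[2]=130;env.servo_line(p,vel=100);s=env.sense();print(s["width"],s["force"],s["ft_torque"])
for n in("scene","wrist"):
    w=env.read_camera(n);cv2.imwrite(f"pics/{n}5.png",w["frame"][:,:,::-1])
```

```text
[-0.15213392 -0.05356488 -0.7155002 ]
False
23.64342295294764 [-0.34413007 -0.5108608   5.10131301] [ 533.71279101 -278.25186617   37.26661634] 9.8833
23.69778229980715 [-1.11637138 -0.03960519 -2.03879846] [0.01100471 0.01879413 0.00356893]
```

View pics/wrist5.png

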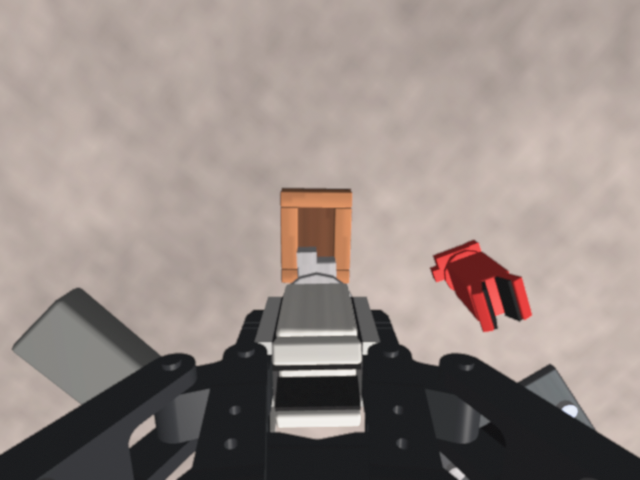

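View pics/scene5.png

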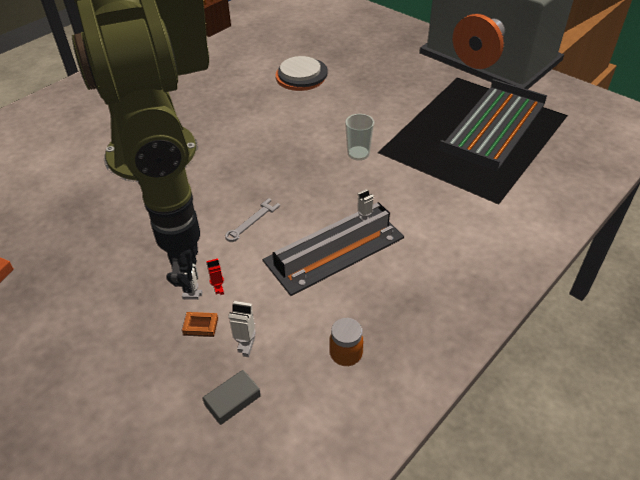

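```bash
cat >> h.py <<'E'
A0=np.radians(75.3);SX=np.array([np.cos(A0),np.sin(A0),0]);SY=np.array([-SX[1],SX[0],0]);O=np.array([593.78,53.93,0])-.63*SY
def S(x,y,z):return O+x*SX+y*SY+np.array([0,0,z])   # plate frame -> world (y true slot ~ +5.85)
def loc(p):
    d=np.asarray(p)-O;return np.round([d@SX,d@SY,p[2]],2)
E
python3 - <<'E'
from workcell import env
from h import *
s=env.sense();p=s["position"].copy();p[2]=160;env.servo_line(p,vel=150)
R=down(np.radians(165.3));print(S(-50,5.85,110))
env.move_to(S(-50,5.85,150),R);env.servo_line(S(-50,5.85,100),vel=100)
env.hold(.3);s=env.sense();print(loc(s["position"]),s["force"],s["time"])
w=env.read_camera("wrist");cv2.imwrite("pics/w6.png",w["frame"][:,:,::-1])
for n in("top","scene"):
    w=env.read_camera(n);cv2.imwrite(f"pics/{n}6.png",w["frame"][:,:,::-1])
r=env.servo_line(S(-50,5.85,70),vel=12,until_force=3.5);s=env.sense();print(r,loc(s["position"]),s["force"],s["ft_torque"],s["time"])
E
```

```text
[576.0429651    6.89122883 110.        ]
[-49.83   5.42 100.62] [-0.39086794  0.27543364 -1.71755314] 13.475
True [-50.04   5.86  73.55] [-0.68717813 -0.16268031  3.5193617 ] [-0.04971043 -0.15305499 -0.02132592] 15.55
```

View pics/w6.png

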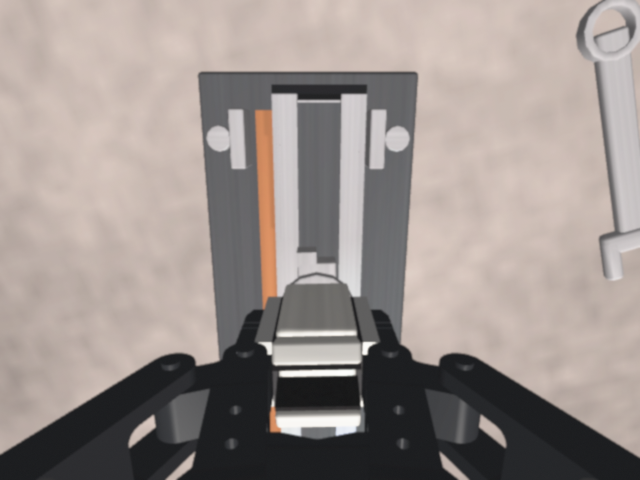

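The wrist view shows the head (320,265) in line between the lips (285 and 352). The contact height of about 41 mm for the head's underside is below any possible strut top, so it is through the slot and on the strip. Next I press it down.

Run:
```python
from workcell import env
from h import *
for z in (71.5,69.5,67.5,66.5):
    r=env.servo_line(S(-50,5.85,z),vel=8,until_force=7);s=env.sense();print(r,loc(s["position"]),s["force"].round(2),s["ft_torque"].round(3),s["time"])
    if r: break
env.hold(.2);s=env.sense();print(loc(s["position"]),s["force"].round(2))
```

```text
False [-49.99   5.74  71.68] [-0.77 -0.2   5.63] [-0.016  0.183  0.039] 15.9
False [-50.     5.72  69.84] [-1.48  0.36  6.7 ] [ 0.041  0.343 -0.011] 16.3
False [-49.99   5.71  68.01] [-2.51 -0.49  7.87] [0.056 0.504 0.022] 16.7
False [-49.97   5.7   67.13] [-1.91 -0.25  9.43] [-0.021  0.534 -0.018] 16.975
[-49.98   5.66  67.2 ] [-2.35 -0.87  9.04]
```

Run:
```python
from workcell import env
from h import *
env.servo_line(S(-50,6.6,66.5),vel=5);s=env.sense();print(loc(s["position"]),s["force"].round(2),s["ft_torque"].round(3),s["time"])
for d in (5,15,25):
    r=env.servo_line(S(-50,6.6,66.5),down(np.radians(165.3-d)),vel=20,until_force=8);s=env.sense();print(d,r,loc(s["position"]),np.degrees(np.arctan2(*s["orientation"][[1,0],2])).round(2),s["force"].round(2),s["ft_torque"].round(3),s["time"])
    if r: break
```

```text
[-50.     5.77  67.42] [-1.01 -0.06  8.36] [-0.152  0.266  0.034] 17.475
5 False [-49.83   5.6   67.5 ] 160.27 [-1.23 -0.8   9.95] [-0.043  0.208 -0.062] 17.725
15 False [-49.7    5.51  67.5 ] 150.28 [-0.32  0.22  9.47] [-0.007  0.142 -0.043] 18.05
25 False [-49.68   5.45  67.53] 140.28 [-0.76  0.15  9.88] [ 0.011  0.109 -0.044] 18.375
```

Run:
```python
from workcell import env
from h import *
for d in (40,55,70,80,86,90):
    r=env.servo_line(S(-50,6.2,66.5),down(np.radians(165.3-d)),vel=20,until_force=8);s=env.sense();print(d,r,loc(s["position"]),np.degrees(np.arctan2(*s["orientation"][[1,0],2])).round(2),s["force"].round(2),s["ft_torque"].round(3),s["time"])
    if r or abs(s["ft_torque"][2])>.5: break
w=env.read_camera("wrist");cv2.imwrite("pics/w7.png",w["frame"][:,:,::-1])
```

```text
40 False [-49.67   5.03  67.57] 125.28 [-0.23  0.58  9.42] [ 0.029  0.054 -0.022] 18.7833
55 False [-49.73   5.    67.56] 110.28 [-0.21 -0.09  9.8 ] [ 0.029  0.096 -0.039] 19.1917
70 False [-49.7    4.94  67.56] 95.28 [-0.18 -0.09  8.87] [-0.08   0.065 -0.151] 19.6
80 False [-49.73   4.97  67.57] 85.27 [-0.7  -1.62  9.43] [-0.036  0.073 -0.006] 19.925
86 False [-49.81   4.8   67.59] 79.27 [ 0.89 -0.26  8.04] [-0.116  0.005 -0.047] 20.1833
90 False [-49.86   4.7   67.63] 75.27 [ 0.82 -1.53  7.97] [-0.228 -0.016 -0.033] 20.4333
```

View pics/w7.png

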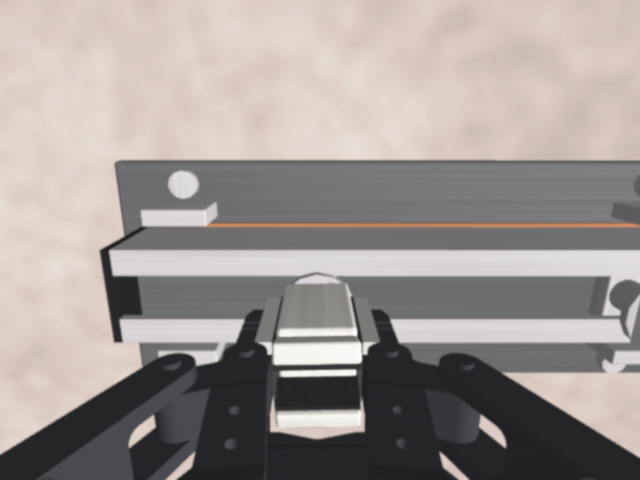

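Run:
```python
from workcell import env
from h import *
for z in (67.5,68.5,69.2):
    env.servo_line(S(-50,5.1,z),vel=6);s=env.sense();print(loc(s["position"]),s["force"].round(2),s["ft_torque"].round(3),s["time"])
```

```text
[-49.88   4.58  68.24] [-2.17 -0.68  7.89] [ 0.018  0.325 -0.05 ] 20.8833
[-49.89   4.62  69.11] [-0.7   0.35  7.59] [ 0.008  0.233 -0.062] 21.2
[-49.88   4.58  69.79] [-1.24 -0.58  6.4 ] [-0.045  0.202 -0.036] 21.4667
```

Run:
```python
from workcell import env
from h import *
env.command_gripper(50);env.hold(.2);s=env.sense();print(s["width"],loc(s["position"]),s["force"].round(2),s["ft_torque"].round(3),s["time"])
w=env.read_camera("wrist");cv2.imwrite("pics/w8.png",w["frame"][:,:,::-1])
r=env.servo_line(S(-49.9,4.6,190),vel=80,until_force=6);print(r)
env.hold(.2)
w=env.read_camera("wrist");cv2.imwrite("pics/w9.png",w["frame"][:,:,::-1]);np.save("pics/w9.npy",w,allow_pickle=True)
w=env.read_camera("scene");f=w["frame"][:,:,::-1];cv2.imwrite("pics/s9.png",cv2.resize(f[160:310,230:430],None,fx=4,fy=4,interpolation=cv2.INTER_CUBIC))
print(env.sense()["time"],env.sense()["position"])
```

```text
49.87883763187989 [-50.     5.17  69.08] [0.64 0.25 0.3 ] [0.049 0.032 0.025] 22.0417
False
24.05 [577.18591868   6.65896146 189.81942045]
```

View pics/w9.png

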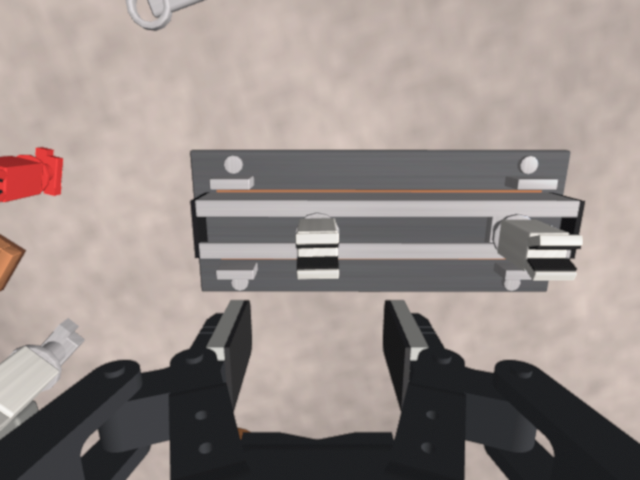

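View pics/s9.png

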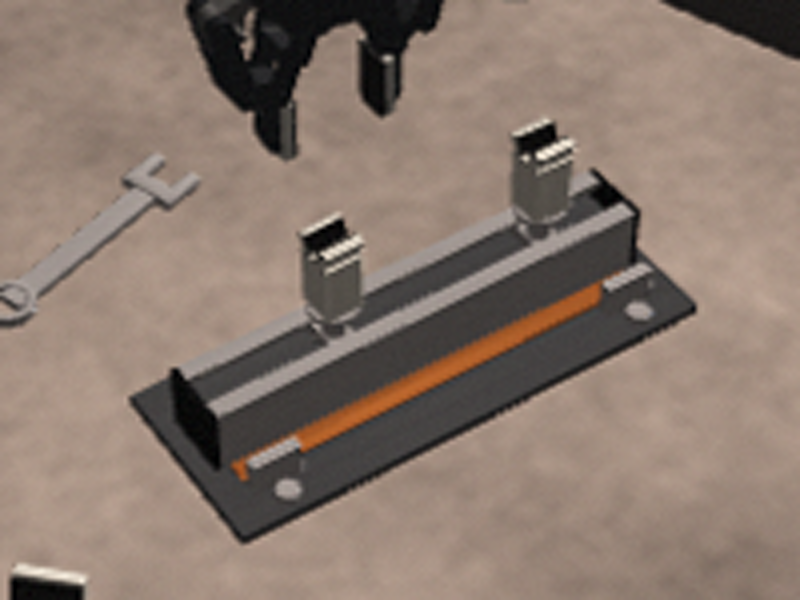

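The rest stands like its fitted neighbour (scene crop: 330,270 against 540,180). I'll check tilt numerically before handing in.

Run:
```python
from h import *
from workcell import env
w=np.load("pics/w9.npy",allow_pickle=True).item();f=w["frame"][:,:,::-1]
cv2.imwrite("pics/w9c.png",cv2.resize(f[190:290,270:370],None,fx=6,fy=6,interpolation=cv2.INTER_CUBIC))
t=env.read_camera("top");cv2.imwrite("pics/t9.png",cv2.resize(t["frame"][195:305,205:375,::-1],None,fx=4,fy=4,interpolation=cv2.INTER_CUBIC))
sc=env.read_camera("scene");cv2.imwrite("pics/s9c.png",cv2.resize(sc["frame"][180:260,290:390,::-1],None,fx=8,fy=7.5,interpolation=cv2.INTER_CUBIC))
zt=51.
for n,x in(("loose",-50),("fitted",85)):
    a=[proj(sc,S(x+12*0,5.85,zt+17+k)) for k in(0,38)];print(n,a)
```

```text
loose [array([312.43222032, 235.06127371]), array([311.96387795, 222.32748811])]
fitted [array([364.14157048, 210.16903029]), array([364.75876007, 197.39727413])]
```

View pics/w9c.png

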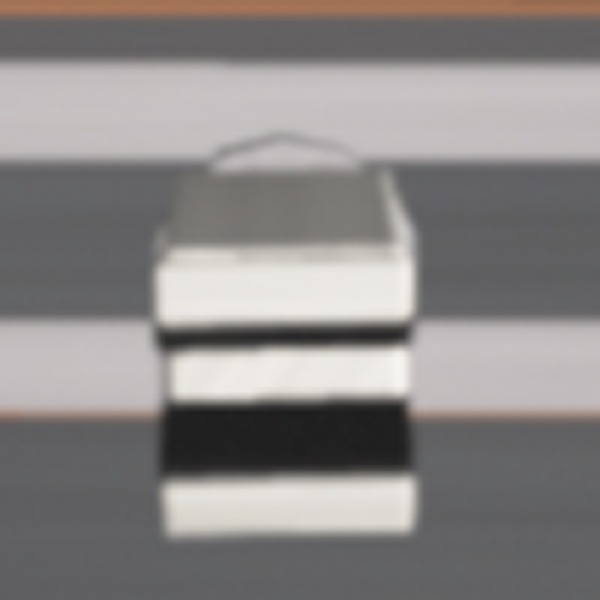

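View pics/s9c.png

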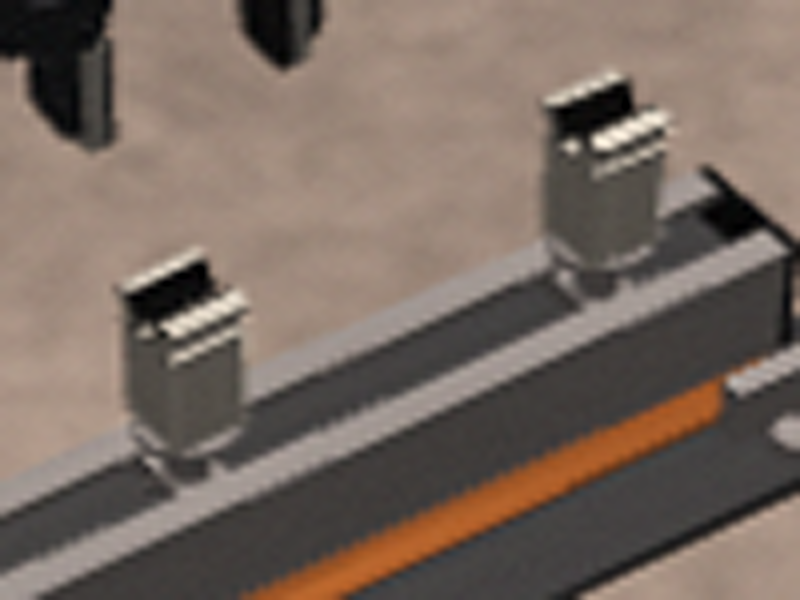

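Run:
```python
from h import *
w=np.load("pics/w9.npy",allow_pickle=True).item()
for zt in(51,53):
  for n,c,r,h in [("bot",280,170,17),("top",280,247,55),("collar",284,133,17),("botL",172,172,17),("botR",387,172,17),("topL",160,250,55),("topR",410,250,55)]:
    print(zt,n,loc(onz(w,(270+c/6-.4,190+r/6-.4),zt+h)))
```

```text
51 bot [-49.38  18.43  68.  ]
51 top [-49.33  19.03 106.  ]
51 collar [-48.94  22.6   68.  ]
51 botL [-61.37  18.2   68.  ]
51 botR [-37.5  18.2  68. ]
51 topL [-60.84  18.74 106.  ]
51 topR [-36.86  18.74 106.  ]
53 bot [-49.38  18.85  70.  ]
53 top [-49.33  19.53 108.  ]
53 collar [-48.94  23.    70.  ]
53 botL [-61.28  18.63  70.  ]
53 botR [-37.58  18.63  70.  ]
53 topL [-60.73  19.24 108.  ]
53 topR [-36.97  19.23 108.  ]
```

Run:
```python
from workcell import env
print(env.sense()["time"]);print(env.job_done())
```

```text
24.15
the job is handed in; nothing more can be done
None
```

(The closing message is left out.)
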